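Show the stray tub's date code to the reader

ROBOT

A 7-joint arm with a two-finger parallel gripper is mounted at the origin on the work surface. World frame = base frame: x ahead of the robot, y to its left, z up, the work surface at z = 0. Lengths are in m, angles in rad, forces in N, time in s.
With the tool pointing down it reaches from about 0.4 to 0.875 m from the base axis. Payload 19.3 kg.
Tool frame: the origin (TCP) lies at the very end of the fingers, on their centre line; the grasp point (between the pads) lies 19 mm behind it; y points along the fingers, x is the direction in which the jaws open and shut, and the axes are right-handed (so a half turn about y gives the same grasp; the last joint's range is limited). The gripper opens to 85 mm and grips with 20 to 120 N. Pads are 22 mm wide; open, the fingers measure 114 mm over their backs; the gripper's body (76 mm by 85 mm) begins 54 mm behind the grasp point. The pads swing forward as they close: fully open they stand 13 mm farther back than shut.
Start: joints at [1.033, 0.521, -0.036, 1.599, 0.021, 1.021, -0.113], TCP at [0.282, -0.558, 0.231] pointing down, gripper open.
Joint ranges: [-2.91, 2.91], [-0.3, 2.13], [-1.5, 1.42], [0.17, 2.43], [-1.26, 4.41], [0.16, 1.93], [-2.52, 2.52]. Speed limits (rad/s): [1.89, 1.89, 2.39, 2.39, 3.01, 3.01, 3.01].

INTERFACE

Orientations are given as [roll, pitch, yaw] about the fixed x, y, z axes, in that order (R = Rz(yaw) Ry(pitch) Rx(roll)).
In Python, from workcell import bot gives the robot as it stands. The module is installed in compiled form; this text tells all that it offers.
- The arm moves only by the shell command python3 -m crank 'ROWS' [FORCE]. ROWS is JSON, a list of rows, each an object of numbers: "hand": the closure, from 0 (fully open) to 1 (shut); "dx", "dy", "dz": the shift along the tool's x, y, z in mm; "yaw": the turn about the tool's y in rad. In form: [{"hand": .., "dx": .., "dy": .., "dz": .., "yaw": ..}, ...]. A call has 1 to 12 rows; each row is the pose to reach, as a shift and turn from the pose commanded when the call began, along the tool's axes at that moment; what a row does not reach only later rows make up. A row lasts 1/12 s, in which the tool goes at most 41.7 mm and 7.16 degrees, less where a joint would pass 70% of its speed; a pose out of reach is approached as far as the arm can. A call with a gripper value outside its range is refused whole. The fingers move at their own pace and stop on an object; FORCE is the grip in N (left out, the last holds). Time passes only in rows, so rows that repeat a pose let the fingers close. It gives the time, the measured TCP pose, the force and the opening at its end, in the units of the state.
- bot.observe(): the state, without advancing time (a new reading comes with each control period).
- bot.grab_frame(name): name is "scene" or "top" or "wrist"; returns the picture (400x640x3 uint8, red, green, blue); there is no depth.
- bot.camera_info(name): a dict with "fx", "fy", "cx", "cy" (pixels), "rvec" (rotation vector, rad) and "tvec" (3), from world to camera coordinates, as OpenCV has them. Camera axes: x right, y down, z forward; pixel columns grow to the right and rows downward; lengths in m; the calibration is good to about 2 mm. A picture is of the moment at which its call begins: read the wrist's pose just before it. camera_info takes no time and is no camera call; for the wrist camera it gives the pose at the moment of the call.
- bot.job_done(): hands the job in, once; it reports no verdict.
The state is a dict: "clock": time; "qpos": joint angles; "qd": joint speeds; "joint_efforts": joint torques, N m; "position": TCP position; "tool_rot": TCP orientation; "force": force on the tool from outside, world axes, zero at the start; "moment": the same for the moment, N m; "grip_width": finger opening in m.
Only numpy, scipy, OpenCV 4.12 (cv2) and the standard library are available. Lean on these libraries where they do the work, as an engineer would, in place of code of your own. Each camera call takes 0.05 s, during which the arm holds its last target.

TASK

A small tub has got into the case of large tubs, and we need its date code to trace it. Lift it out of the case and hold it up in front of the code reader, its base square to the lens, centred on the lens's line of sight and about 110 mm from the glass. Leave the other tubs standing where they are, do not touch the reader, and finish while still holding the tub there, motionless in the air.

Things in the scene. Friction and masses are not known exactly. Their poses are not given: they have to be found in the camera images.
- stray_mid (a point): the one small tub inside the case: lidded paper tub, kraft brown wall, white lid, 62 mm high; lid 66 mm in diameter with a cylindrical skirt 14 mm high, which is its widest part and fast to the tub; below it the wall tapers from 61 mm to the flat base, 52 mm in diameter, which bears the printed date code; about 90 g, rigid (frozen). The point is its centre, on the axis and 31 mm above the base; z points up the axis from base to lid; round, so its turn about z does not matter
- stray_base (a point): the centre of the flat base (underside) of that small tub, 31 mm below stray_mid along its axis; same axes
- case: the open cardboard shipping tray, fixed: 244 mm along its x, 368 mm along its y, walls 70 mm high and 6 mm thick, floor 6 mm thick; origin at the centre of its underside, on the bench. Six places, 116 mm apart (two along x, three along y); five are taken, each by one tub to within 3 mm: four large ones and the small one, in any order. There is most room for fingers beside a tub on the diagonals of the tray
- lens (a point): the centre of the glass of the code reader's lens. The reader is a grey box, 54 mm square, with a black ring-light (62 mm in diameter, white diffuser) around the lens, held in a dark U-bracket on a low stand with a 130 x 120 mm base plate; the lens is about 145 mm above the bench. z points straight out of the lens along its line of sight: up and towards the robot, leaning 25 to 38 degrees from vertical; x and y lie in the plane of the glass, y level
- large_1_mid (a point): a large lidded paper tub standing in the case, a bystander: 80 mm high, lid 98 mm in diameter with a skirt 16 mm high, base 76 mm; the point is its centre, half-way up; z up its axis
- large_2_mid (a point): a large lidded paper tub standing in the case, a bystander: 80 mm high, lid 98 mm in diameter with a skirt 16 mm high, base 76 mm; the point is its centre, half-way up; z up its axis
- large_3_mid (a point): a large lidded paper tub standing in the case, a bystander: 80 mm high, lid 98 mm in diameter with a skirt 16 mm high, base 76 mm; the point is its centre, half-way up; z up its axis
- large_4_mid (a point): a large lidded paper tub standing in the case, a bystander: 80 mm high, lid 98 mm in diameter with a skirt 16 mm high, base 76 mm; the point is its centre, half-way up; z up its axis
- small_1_mid (a point): a small lidded tub just like the stray one (62 mm high, lid 66 mm), but standing on the bench outside the case: a bystander; the point is its centre, half-way up
- small_2_mid (a point): a small lidded tub just like the stray one (62 mm high, lid 66 mm), but standing on the bench outside the case: a bystander; the point is its centre, half-way up
Not all that is in view belongs to the job. Leave any blue or red look-alike of the part that bears lens alone.

How it is judged:
On the way:
1. the small tub is lifted by the gripper out of the case, its base above the case's walls (contact force between the fingers and stray above 0.5 N and z of stray_base in the frame of case above 0.08 m), for 0.2 s.
At the end, for the whole second after the job is handed in: The gripper holds the small tub still, base over 120 mm above the bench, clear of case and reader; base (not lid) towards the lens, its centre 90 to 130 mm from the glass and within 15 mm of the line of sight in lens x and y, tub axis within 10 degrees of that line (x of stray_base in the frame of lens between -0.015 and 0.015 m and y of stray_base in the frame of lens between -0.015 and 0.015 m and z of stray_base in the frame of lens between 0.09 and 0.13 m and z of stray_mid in the frame of lens above 0.11 m and angle between the z axis of stray_mid and the z axis of lens, either way round below 0.175 rad and contact force between the fingers and stray above 0.5 N and height (world z) of stray_base above 0.12 m and contact force between stray and case below 0.1 N and contact force between stray and reader below 0.1 N and linear speed of stray below 0.02 m/s and angular speed of stray below 0.15 rad/s); the arm keeps its last pose, push and grip.
It fails at once if another tub is moved by more than 25 mm or tipped (distance of any of large_1_mid, large_2_mid, large_3_mid, large_4_mid, small_1_mid, small_2_mid from where it was at the start of the episode above 0.025 m or angle between any of large_1_mid, large_2_mid, large_3_mid, large_4_mid, small_1_mid, small_2_mid's own z axis and vertical above 0.35 rad).
It fails at once if the reader is touched (contact force between reader and anything else above 1 N).
It also fails if it takes over 34 s, if anything falls off the work surface, if the arm or the gripper's body presses on something with over 40 N, if the wrist force passes 120 N, or if a joint passes its speed limit or range.

## Working session

There is one attempt and no reset: what is moved stays moved. The work goes in short steps, Python scripts to look and compute and a shell command to move; the robot and the scene stay as the last step left them, time stands still between calls to the robot, and variables do not carry over. Pictures are saved under pics/ and viewed, and the job is handed in when it is done.

```bash
mkdir -p pics; ls; python3 - <<'E'
from workcell import bot
import cv2
print(bot.observe())
for n in ("scene","top","wrist"):
    print(n,bot.camera_info(n))
    cv2.imwrite(f"pics/a_{n}.png",bot.grab_frame(n)[:,:,::-1])
E
```

```text
pics
{'clock': 0.0, 'qpos': array([ 1.03283754,  0.52200854, -0.03631735,  1.59997699,  0.02122056,
        1.02109917, -0.11278617]), 'qd': array([-0.0002514 ,  0.00018312,  0.00019834,  0.00036922, -0.00041324,
        0.00014301, -0.00061032]), 'joint_efforts': array([-1.54556139e-03, -9.27103615e+01,  1.97929166e+00, -3.69936132e+01,
        1.78805483e-02,  8.16103391e-03, -4.76094692e-05]), 'position': array([ 0.28161678, -0.55759691,  0.23074037]), 'tool_rot': array([-1.57089710e+00,  1.10196689e-03, -1.10303226e+00]), 'force': array([ 0.07015502,  0.49373795, -0.73422374]), 'moment': array([-0.00883127, -0.02027051, -0.00841127]), 'grip_width': 0.08517708464204948}
scene {'fx': 389.20715090333323, 'fy': 389.20715090333323, 'cx': 321.46453355578313, 'cy': 200.5889736128329, 'rvec': array([ 1.24971518,  2.5019503 , -0.73635895]), 'tvec': array([ 0.37968979, -0.24019765,  1.2718777 ])}
top {'fx': 463.62634311428116, 'fy': 463.62634311428116, 'cx': 319.99382211525625, 'cy': 188.50361226012956, 'rvec': array([ 2.16088721, -2.13856663,  0.18716182]), 'tvec': array([-0.12750846,  0.50673445,  1.59359298])}
wrist {'fx': 288.89805400439707, 'fy': 288.89805400439707, 'cx': 318.26479317227506, 'cy': 194.5740837702862, 'rvec': array([-2.42894441,  1.49472363,  0.24720446]), 'tvec': array([-0.62550875, -0.04167085,  0.38106966])}
```

View pics/a_scene.png

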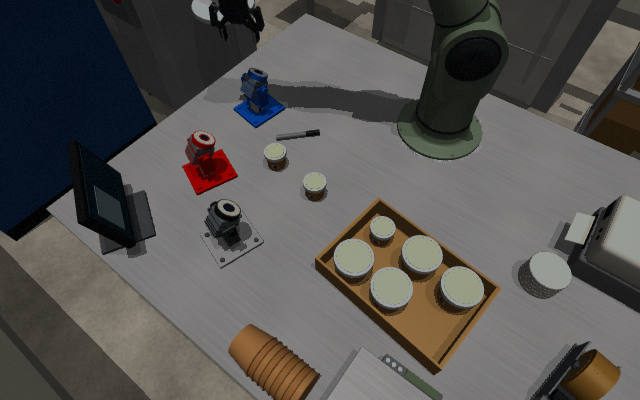

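View pics/a_top.png

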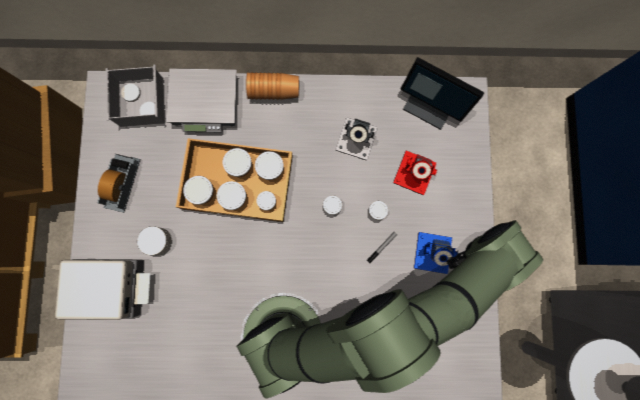

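View pics/a_wrist.png

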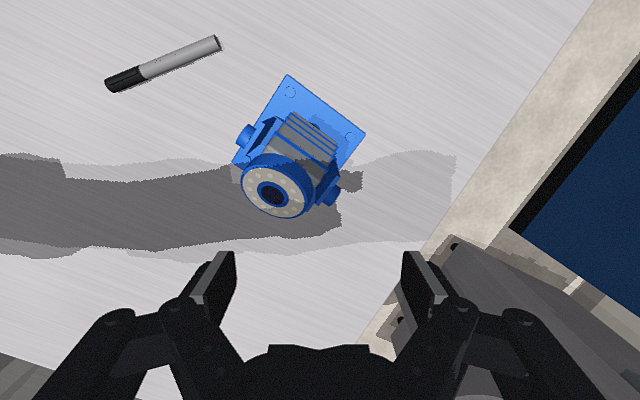

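The top view shows the case around px (236,181), with the small stray in its lower-right corner at (266,201). The grey reader is at (358,134), and the red and blue ones are decoys. Tool commands can't tilt, so I'll probably have to pivot the tub in the grip against a case wall. Next I'll measure positions.

```bash
cat > h.py <<'E'
import numpy as np,cv2
from scipy.optimize import least_squares
def P(ci):
    R=cv2.Rodrigues(ci["rvec"])[0]; K=np.array([[ci["fx"],0,ci["cx"]],[0,ci["fy"],ci["cy"]],[0,0,1.]])
    return K,R,ci["tvec"]
def plane(ci,uv,z):
    K,R,t=P(ci); d=R.T@np.linalg.inv(K)@np.array([uv[0],uv[1],1.]); c=-R.T@t
    return c+d*(z-c[2])/d[2]
def proj(ci,X):
    K,R,t=P(ci); return cv2.projectPoints(np.atleast_2d(np.float64(X)),ci["rvec"],ci["tvec"],K,None)[0][:,0]
def tri(obs):
    f=lambda X:np.concatenate([proj(c,X)[0]-uv for c,uv in obs])
    r=least_squares(f,[.5,0,.1]); return r.x,r.fun
E
python3 - <<'E'
from workcell import bot
import cv2
from h import *
T=cv2.imread("pics/a_top.png");S=cv2.imread("pics/a_scene.png")
a=cv2.resize(T[100:260,170:450],None,fx=2.85,fy=2.85,interpolation=cv2.INTER_CUBIC);cv2.imwrite("pics/b1.png",a)
a=cv2.resize(S[110:280,170:400],None,fx=3.4,fy=3.4,interpolation=cv2.INTER_CUBIC);cv2.imwrite("pics/b2.png",a)
ct=bot.camera_info("top")
for n,uv,z in [("stray",(266,201),.068),("L",(269,165),.086),("L",(237,162),.086),("L",(231,196),.086),("L",(198,189),.086),("s",(333,205),.062),("s",(378,210),.062),("lens",(359,134),.145)]: print(n,plane(ct,uv,z).round(3))
for uv in [(189,141),(292,152),(285,221),(178,209)]: print("corner",plane(ct,uv,.07).round(3))
E
```

```text
stray [0.458 0.064 0.068]
L [0.581 0.055 0.086]
L [0.59  0.165 0.086]
L [0.471 0.181 0.086]
L [0.494 0.294 0.086]
s [ 0.447 -0.167  0.062]
s [ 0.432 -0.323  0.062]
lens [ 0.679 -0.25   0.145]
corner [0.666 0.338 0.07 ]
corner [ 0.632 -0.023  0.07 ]
corner [ 0.39  -0.003  0.07 ]
corner [0.427 0.363 0.07 ]
```

View pics/b1.png

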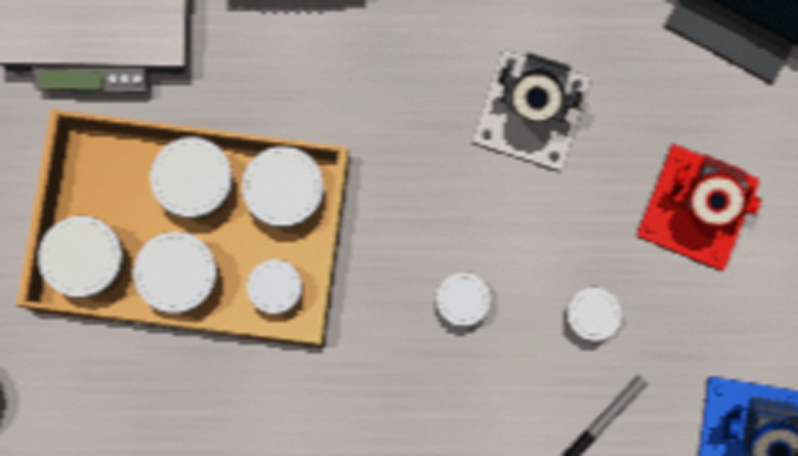

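View pics/b2.png

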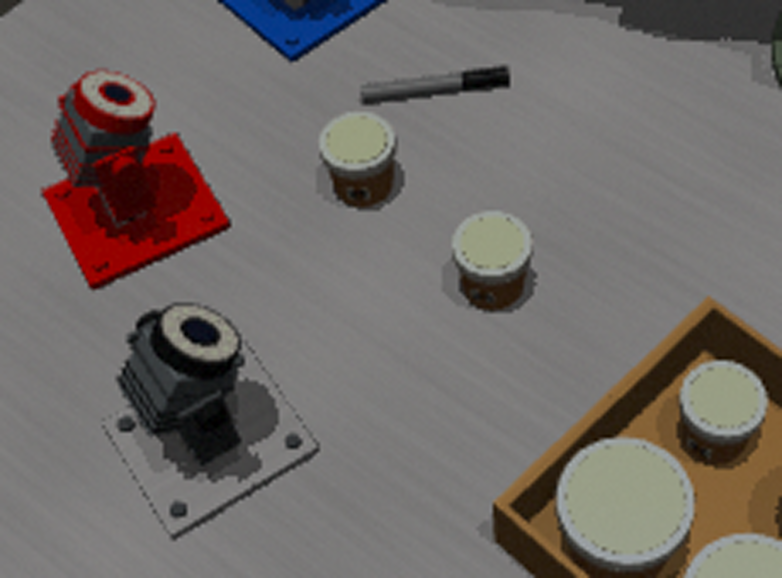

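```bash
python3 - <<'E'
from workcell import bot
from h import *
from scipy.spatial.transform import Rotation as Ro
ct=bot.camera_info("top");cs=bot.camera_info("scene");cw=bot.camera_info("wrist")
print("lens",tri([(ct,(358.4,134.0)),(cs,(229.1,207.6))]))
print("stray",tri([(ct,(266.3,200.7)),(cs,(382.9,227.9))]))
c=[plane(ct,np.array(p)/2.85+[170,100],.0)[:2] for p in [(505,52),(592,78),(560,170),(473,144)]]
print(np.round(c,3)); d=c[3]-c[0]+c[2]-c[1]; print("plate az deg",np.degrees(np.arctan2(d[1],d[0])), np.linalg.norm(d)/2,np.mean(c,0))
o=bot.observe();R=Ro.from_euler("xyz",o["tool_rot"]).as_matrix()
K,Rw,t=P(cw); C=-Rw.T@t
print("tool R",R.round(3)); print("cam in tool",R.T@(C-o["position"]), "cam axes in tool\n",(R.T@Rw.T).round(3)); print(o["clock"])
E
```

```text
lens (array([ 0.67833707, -0.24614374,  0.13952136]), array([-0.67184813,  0.56696005, -0.6170377 , -0.06078772]))
stray (array([0.45892061, 0.06638289, 0.05958464]), array([-0.822354  ,  0.33476791, -0.64636817, -0.11584509]))
[[ 0.779 -0.221]
 [ 0.746 -0.334]
 [ 0.623 -0.292]
 [ 0.656 -0.18 ]]
plate az deg 161.20769915664832 0.12978929304582776 [ 0.70089602 -0.25705621]
tool R [[ 0.451 -0.     0.893]
 [-0.893  0.001  0.451]
 [-0.001 -1.    -0.   ]]
cam in tool [ 0.0006655  -0.14341992  0.08309844] cam axes in tool
 [[ 1.    -0.001  0.001]
 [-0.001 -0.322  0.947]
 [-0.    -0.947 -0.322]]
0.15
```

```bash
python3 -m crank '[{"hand":0,"dx":0,"dy":-40,"dz":20,"yaw":-0.12},{"hand":0,"dx":-10,"dy":-70,"dz":50,"yaw":-0.24},{"hand":0,"dx":-13,"dy":-70,"dz":90,"yaw":-0.36},{"hand":0,"dx":-16,"dy":-70,"dz":130,"yaw":-0.48},{"hand":0,"dx":-20,"dy":-70,"dz":170,"yaw":-0.6},{"hand":0,"dx":-25,"dy":-70,"dz":210,"yaw":-0.72},{"hand":0,"dx":-30,"dy":-70,"dz":250,"yaw":-0.84},{"hand":0,"dx":-33,"dy":-70,"dz":285,"yaw":-0.96},{"hand":0,"dx":-33,"dy":-70,"dz":320,"yaw":-1.08},{"hand":0,"dx":-33,"dy":-70,"dz":345,"yaw":-1.2},{"hand":0,"dx":-33,"dy":-70,"dz":354,"yaw":-1.32},{"hand":0,"dx":-33,"dy":-70,"dz":354,"yaw":-1.44}]' 
python3 - <<'E'
from workcell import bot
import cv2,json
from h import *
print(bot.observe()["qpos"].round(2))
cw=bot.camera_info("wrist")
im=bot.grab_frame("wrist");cv2.imwrite("pics/c_wrist.png",im[:,:,::-1])
json.dump({k:np.array(v).tolist() for k,v in cw.items()},open("c_wrist.json","w"))
print(proj(cw,[[.678,-.246,.145],[.459,.066,.068]]))
E
```

```text
clock: 1.15
position: [0.5852, -0.3662, 0.3004]
tool_rot: [-1.569, -0.001, 0.347]
force: [-1.6, 0.0, 0.5]
grip_width: 0.0856
[ 0.71  0.6  -0.41  1.3   0.24  1.28  0.65]
[[ 448.60304442   97.12590409]
 [ 351.83272587 -372.96135209]]
```

View pics/c_wrist.png

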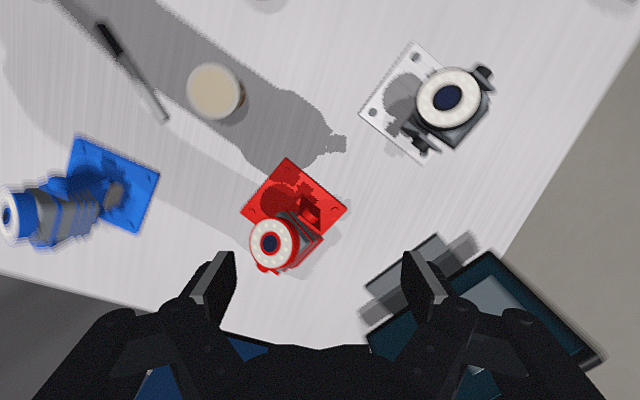

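The wrist view shows the grey reader's ring at (448,97). I'll fit one 3D circle to the ring in all three views.

```bash
cat > fit.py <<'E'
from workcell import bot
import json
from h import *
ct=bot.camera_info("top");cs=bot.camera_info("scene");cw={k:np.array(v) for k,v in json.load(open("c_wrist.json")).items()}
views=[(ct,"pics/a_top.png",(358.4,134),12,6),(cs,"pics/a_scene.png",(229.1,207.6),14,6),(cw,"pics/c_wrist.png",(447,98),42,3)]
E=[];vis=[]
for c,f,(u,v),r,s in views:
    im=cv2.imread(f); x0,y0=int(u-r-3),int(v-r-3); w=2*r+7
    cr=cv2.resize(im[y0:y0+w,x0:x0+w],None,fx=s,fy=s,interpolation=cv2.INTER_CUBIC)
    g=cr.max(2); hsv=cv2.cvtColor(cr,cv2.COLOR_BGR2HSV)
    # dark centre (glass) ellipse
    m=(g<115).astype(np.uint8); n,l,st,ce=cv2.connectedComponentsWithStats(m)
    k=np.argmin(np.hypot(*(ce[1:]-w*s/2).T))+1
    cn=max(cv2.findContours((l==k).astype(np.uint8),0,1)[0],key=len); e=cv2.fitEllipse(cn)
    print(f,"inner c",(np.array(e[0])+.5)/s-.5+[x0,y0],"axes",np.array(e[1])/s,"ang",e[2],st[k,4])
    E.append((c,e,s,(x0,y0)))
    v_=cr.copy(); cv2.ellipse(v_,e,(0,0,255),1); vis.append(cv2.resize(v_,(260,260)))
cv2.imwrite("pics/d_fit.png",np.hstack(vis))
E
python3 fit.py
```

```text
pics/a_top.png inner c [358.02935537 133.91553497] axes [7.80852381 8.0629228 ] ang 139.339111328125 1844
pics/a_scene.png inner c [228.45731608 207.15018336] axes [ 8.28773816 13.00431061] ang 115.04914093017578 3124
pics/c_wrist.png inner c [446.94796244  97.46874491] axes [23.09418233 31.73184204] ang 56.673641204833984 5299
```

View pics/d_fit.png

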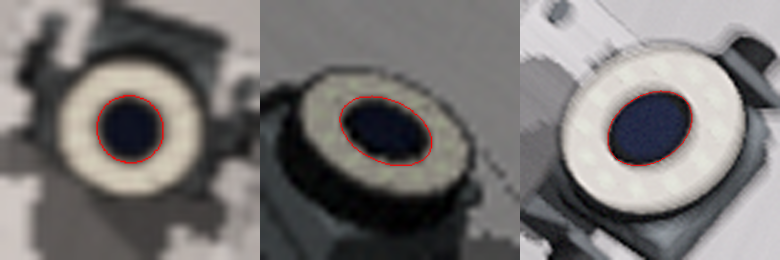

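```bash
cat > fit2.py <<'E'
exec(open("fit.py").read().split("E=[]")[0])
from scipy.ndimage import map_coordinates
from scipy.optimize import minimize
th=np.linspace(0,2*np.pi,120,endpoint=False)
def circ(c,n,r):
    y=np.cross([0,0,1.],n); y/=np.linalg.norm(y); x=np.cross(y,n)
    return c+r*(np.cos(th)[:,None]*x+np.sin(th)[:,None]*y)
G=[(c,cv2.cvtColor(cv2.imread(f),cv2.COLOR_BGR2GRAY).astype(float),w) for c,f,_,w,_ in views]
def samp(im,uv): return map_coordinates(im,[uv[:,1],uv[:,0]],order=1)
def nrm(t,a): return np.array([np.sin(t)*np.cos(a),np.sin(t)*np.sin(a),np.cos(t)])
def cost(p,use=(0,1,2)):
    n=nrm(p[3],p[4]); s=0
    for i in use:
        c,im,_=G[i]; off=p[7+2*i:9+2*i]
        for r,sg in ((p[5],1),(p[6],-1)):
            a=samp(im,proj(c,circ(p[:3],n,r-.0012))+off);b=samp(im,proj(c,circ(p[:3],n,r+.0012))+off)
            s-=sg*np.mean(np.clip(sg*(a-b),-20,60)*sg)
    return s+ .8*np.sum(p[7:]**2)
best=None
for t0 in (.44,.55,.66):
  for a0 in (2.6,2.81,3.0):
    p0=np.r_[.678,-.246,.143,t0,a0,.026,.012,np.zeros(6)]
    st=np.r_[.004,.004,.004,.1,.15,.003,.002,np.ones(6)*.6]
    sim=np.vstack([p0,p0+np.diag(st)])
    r=minimize(cost,p0,method="Nelder-Mead",options=dict(initial_simplex=sim,maxiter=5000,maxfev=5000,xatol=1e-5,fatol=1e-4))
    print(round(r.fun,2),r.x[:3].round(4),np.degrees(r.x[3:5]).round(1),r.x[5:7].round(4),r.x[7:].round(2))
    if best is None or r.fun<best.fun: best=r
p=best.x; vis=[]
for i,(c,f,(u,v),r,s) in enumerate(views):
    im=cv2.imread(f);x0,y0=int(u-r-3),int(v-r-3);w=2*r+7; k=260/w
    cr=cv2.resize(im[y0:y0+w,x0:x0+w],(260,260),interpolation=cv2.INTER_CUBIC)
    for rr in p[5:7]:
        q=(proj(c,circ(p[:3],nrm(p[3],p[4]),rr))+p[7+2*i:9+2*i]-[x0,y0]+.5)*k
        cv2.polylines(cr,[q.astype(np.int32)],True,(0,0,255),1)
    vis.append(cr)
cv2.imwrite("pics/d_fit2.png",np.hstack(vis))
E
python3 fit2.py
```

```text
-310.19 [ 0.678  -0.2463  0.1412] [ 35.3 162.2] [0.028  0.0138] [ 0.2  -0.65  0.05  0.32 -0.13  0.09]
-310.12 [ 0.6779 -0.2468  0.1412] [ 35.  161.3] [0.0279 0.0137] [ 0.07 -0.69  0.13  0.42 -0.16 -0.02]
-310.05 [ 0.6777 -0.2466  0.1416] [ 35.  161.2] [0.0279 0.0137] [ 0.11 -0.72  0.05  0.53 -0.22  0.22]
-309.91 [ 0.6788 -0.2466  0.1403] [ 35.4 162.2] [0.028  0.0138] [ 0.13 -0.51  0.28 -0.03 -0.21 -0.43]
-310.11 [ 0.6781 -0.2467  0.141 ] [ 35.1 161.5] [0.028  0.0137] [ 0.11 -0.66  0.14  0.31 -0.17 -0.1 ]
-310.59 [ 0.6784 -0.2471  0.1418] [ 34.9 161.2] [0.0278 0.0138] [-0.06 -0.5   0.43  0.49 -0.15  0.04]
-310.08 [ 0.6781 -0.2467  0.1414] [ 35.1 161.3] [0.0279 0.0137] [ 0.09 -0.63  0.18  0.4  -0.53 -0.03]
-310.53 [ 0.6788 -0.247   0.1415] [ 35.2 161.4] [0.0279 0.0138] [ 0.01 -0.41  0.47  0.32 -0.22  0.01]
-310.44 [ 0.6786 -0.2468  0.1417] [ 35.6 160.9] [0.0279 0.0139] [ 0.06 -0.43  0.45  0.37 -0.1   0.25]
```

View pics/d_fit2.png

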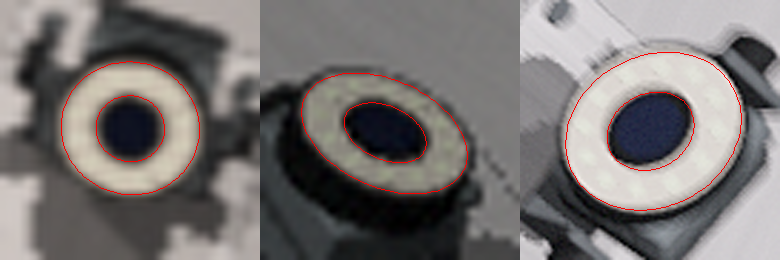

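```bash
python3 -m crank '[{"hand":0,"dx":2,"dy":0,"dz":30,"yaw":-0.03},{"hand":0,"dx":4,"dy":0,"dz":70,"yaw":-0.06},{"hand":0,"dx":7,"dy":5,"dz":110,"yaw":-0.1},{"hand":0,"dx":9,"dy":12,"dz":150,"yaw":-0.13},{"hand":0,"dx":12,"dy":20,"dz":190,"yaw":-0.17},{"hand":0,"dx":14,"dy":30,"dz":230,"yaw":-0.2},{"hand":0,"dx":17,"dy":40,"dz":270,"yaw":-0.24},{"hand":0,"dx":19,"dy":50,"dz":310,"yaw":-0.27},{"hand":0,"dx":22,"dy":60,"dz":350,"yaw":-0.3},{"hand":0,"dx":24,"dy":70,"dz":390,"yaw":-0.34},{"hand":0,"dx":27,"dy":80,"dz":425,"yaw":-0.344},{"hand":0,"dx":27,"dy":80,"dz":448,"yaw":-0.344}]' 
python3 -m crank '[{"hand":0,"dx":0,"dy":0,"dz":0,"yaw":0}]' 
python3 - <<'E'
from workcell import bot
import cv2,json
from h import *
print(bot.observe()["qpos"].round(2))
cw=bot.camera_info("wrist")
im=bot.grab_frame("wrist");cv2.imwrite("pics/e_wrist.png",im[:,:,::-1])
json.dump({k:np.array(v).tolist() for k,v in cw.items()},open("e_wrist.json","w"))
print(proj(cw,[[.678,-.246,.145],[.459,.066,.068]]))
E
```

```text
clock: 2.2
position: [0.4585, 0.0654, 0.2201]
tool_rot: [-1.569, 0.001, 0.68]
force: [0.2, 0.3, -0.0]
grip_width: 0.0851
clock: 2.28
position: [0.4585, 0.0669, 0.2212]
tool_rot: [-1.57, -0.0, 0.683]
force: [1.4, -0.1, 0.5]
grip_width: 0.0855
[ 0.25  0.33 -0.65  2.    0.26  0.89  0.15]
[[296.22435624 493.14987774]
 [318.10968654 178.89285157]]
```

View pics/e_wrist.png

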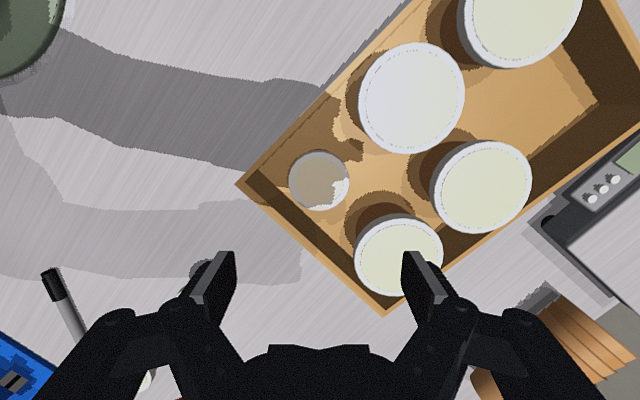

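```bash
python3 - <<'E'
import json
from h import *
cw={k:np.array(v) for k,v in json.load(open("e_wrist.json")).items()}
print("stray",plane(cw,(319,180),.068)); print("diam",np.linalg.norm(plane(cw,(288,180),.068)-plane(cw,(350,180),.068)))
for uv in [(410,98),(482,187),(399,256)]: print("L",plane(cw,uv,.086).round(4))
a,b=plane(cw,(236,184),.07),plane(cw,(384,316),.07); print(a,b,np.linalg.norm(a-b),np.degrees(np.arctan2(*(b-a)[1::-1])))
E
```

```text
stray [0.46050745 0.06564978 0.068     ]
diam 0.06608478925337637
L [0.4727 0.1825 0.086 ]
L [0.5894 0.1676 0.086 ]
L [0.5799 0.0579 0.086 ]
[0.39443309 0.00691377 0.07      ] [ 0.63515352 -0.0197168   0.07      ] 0.2421890013712237 -6.312882446644627
```

```bash
python3 -m crank '[{"hand":0,"dx":1,"dy":35,"dz":-2,"yaw":0},{"hand":0,"dx":1,"dy":70,"dz":-2,"yaw":0},{"hand":0,"dx":1,"dy":100,"dz":-2,"yaw":0},{"hand":0,"dx":1,"dy":125,"dz":-2,"yaw":0},{"hand":0,"dx":1,"dy":148,"dz":-2,"yaw":0},{"hand":0,"dx":1,"dy":166,"dz":-2,"yaw":0},{"hand":0,"dx":1,"dy":178,"dz":-2,"yaw":0},{"hand":0,"dx":1,"dy":185,"dz":-2,"yaw":0},{"hand":0,"dx":1,"dy":185,"dz":-2,"yaw":0}]' 20
python3 - <<'E'
from workcell import bot
import cv2
im=bot.grab_frame("wrist");cv2.imwrite("pics/f_wrist.png",im[:,:,::-1])
print(bot.observe()["position"])
E
```

```text
clock: 3.08
position: [0.4619, 0.0611, 0.0353]
tool_rot: [-1.57, 0.002, 0.679]
force: [0.1, -0.3, -1.0]
grip_width: 0.085
[0.46226256 0.06136763 0.03615176]
```

View pics/f_wrist.png

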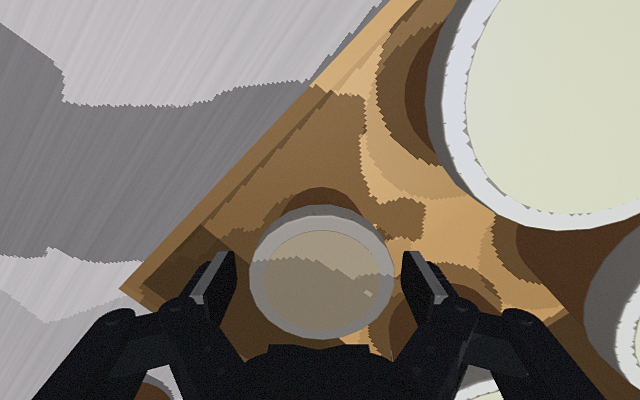

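```bash
python3 -m crank '[{"hand":0,"dx":1,"dy":0,"dz":3,"yaw":0},{"hand":0.5,"dx":1,"dy":0,"dz":3,"yaw":0},{"hand":1,"dx":1,"dy":0,"dz":3,"yaw":0},{"hand":1,"dx":1,"dy":0,"dz":3,"yaw":0},{"hand":1,"dx":1,"dy":0,"dz":3,"yaw":0},{"hand":1,"dx":1,"dy":0,"dz":3,"yaw":0},{"hand":1,"dx":1,"dy":0,"dz":3,"yaw":0}]' 20
python3 - <<'E'
from workcell import bot
import cv2
im=bot.grab_frame("wrist");cv2.imwrite("pics/g_wrist.png",im[:,:,::-1])
print(bot.observe())
E
```

```text
clock: 3.72
position: [0.4616, 0.0651, 0.0372]
tool_rot: [-1.572, -0.001, 0.681]
force: [-2.6, 1.2, 12.1]
grip_width: 0.0647
{'clock': 3.7667, 'qpos': array([ 0.06520641,  0.63741252, -0.43511558,  2.1282708 ,  0.56616476,
        0.48734164, -0.12293211]), 'qd': array([ 1.26777160e-05,  2.07871104e-03,  1.73135045e-03, -1.46799109e-03,
       -2.86294941e-04, -7.28547235e-04, -1.85265947e-03]), 'joint_efforts': array([ 3.78625179e-01, -7.67440939e+01, -5.05667299e+00, -1.68645859e+01,
        3.89780095e-01, -4.57947599e-01,  6.88540866e-02]), 'position': array([0.46161451, 0.06505825, 0.03719575]), 'tool_rot': array([-1.57161682e+00, -1.09616852e-03,  6.80708648e-01]), 'force': array([-2.73131219,  0.8190237 , 11.46830493]), 'moment': array([ 0.08205617,  0.56524693, -0.07440236]), 'grip_width': 0.06482334739043451}
```

View pics/g_wrist.png

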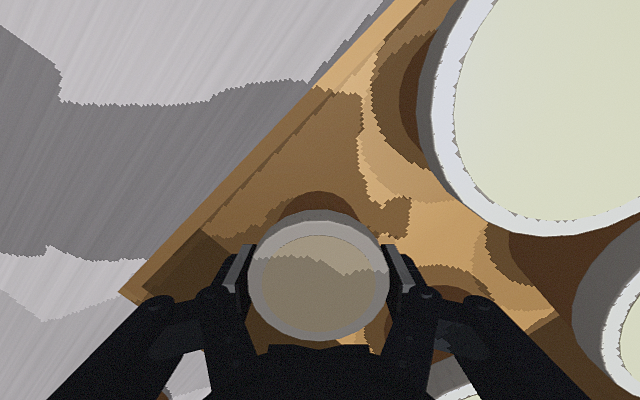

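```bash
python3 -m crank '[{"hand":1,"dx":0,"dy":-10,"dz":0,"yaw":0},{"hand":1,"dx":0,"dy":-30,"dz":0,"yaw":0},{"hand":1,"dx":0,"dy":-55,"dz":0,"yaw":0},{"hand":1,"dx":0,"dy":-80,"dz":0,"yaw":0},{"hand":1,"dx":0,"dy":-100,"dz":0,"yaw":-0.1},{"hand":1,"dx":0,"dy":-100,"dz":0,"yaw":-0.22},{"hand":1,"dx":0,"dy":-100,"dz":0,"yaw":-0.34},{"hand":1,"dx":0,"dy":-100,"dz":0,"yaw":-0.46},{"hand":1,"dx":0,"dy":-100,"dz":0,"yaw":-0.58},{"hand":1,"dx":0,"dy":-100,"dz":0,"yaw":-0.7},{"hand":1,"dx":0,"dy":-100,"dz":0,"yaw":-0.78},{"hand":1,"dx":0,"dy":-100,"dz":0,"yaw":-0.78}]' 20
python3 - <<'E'
from workcell import bot
import cv2
im=bot.grab_frame("wrist");cv2.imwrite("pics/i_wrist.png",im[:,:,::-1])
im=bot.grab_frame("scene");cv2.imwrite("pics/i_scene.png",cv2.resize(im[110:310,280:520,::-1],None,fx=3,fy=3))
o=bot.observe();print(o["clock"],o["position"],o["tool_rot"],o["force"],o["qpos"].round(2))
E
```

```text
clock: 4.77
position: [0.4612, 0.0646, 0.137]
tool_rot: [-1.571, 0.0, 1.465]
force: [0.0, 0.1, -0.6]
grip_width: 0.0648
4.8667 [0.46120349 0.06470877 0.13679697] [-1.57110825e+00  7.19802712e-05  1.45737504e+00] [-0.52348059 -0.27256028 -1.22192208] [ 0.33  0.52 -0.78  2.07  0.53  0.76  0.68]
```

View pics/i_wrist.png

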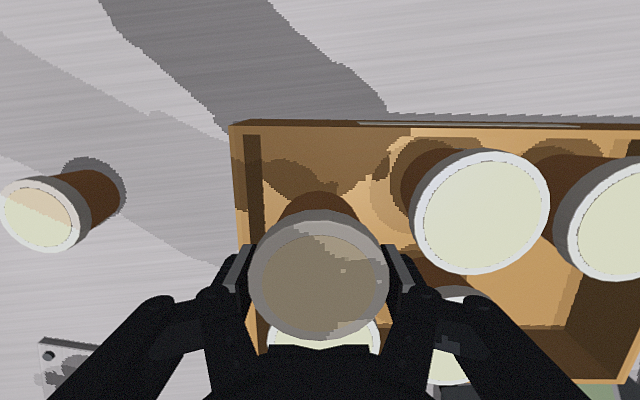

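View pics/i_scene.png

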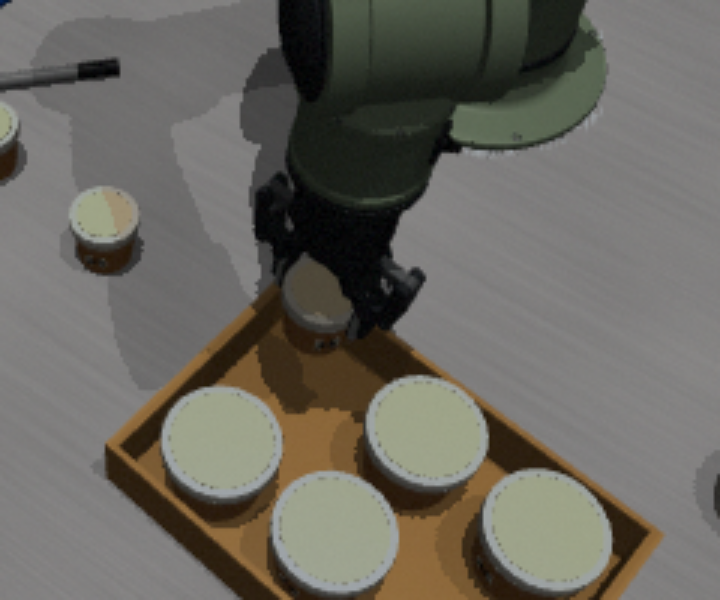

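```bash
python3 - <<'E'
from workcell import bot
from h import *
from scipy.spatial.transform import Rotation as Ro
import cv2
cw=bot.camera_info("wrist");o=bot.observe();R=Ro.from_euler("xyz",o["tool_rot"]).as_matrix()
for uv in [(300,122),(300,130),(300,135)]: print(uv,(R.T@(plane(cw,uv,.07)-o["position"])*1000).round(1))
im=cv2.imread("pics/i_wrist.png")[90:190,220:420];cv2.imwrite("pics/j.png",cv2.resize(im,None,fx=4,fy=4))
E
```

```text
(300, 122) [-13.5  66.8  64.9]
(300, 130) [-13.6  66.8  59.4]
(300, 135) [-13.7  66.8  55.8]
```

View pics/j.png

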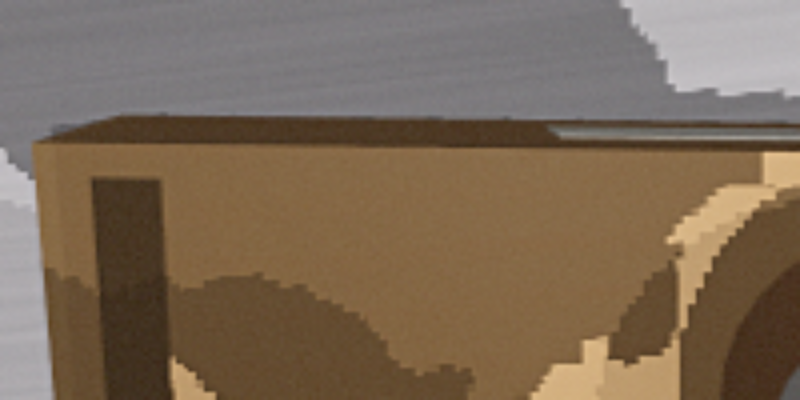

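```bash
python3 -m crank '[{"hand":1,"dx":0,"dy":20,"dz":0,"yaw":0},{"hand":1,"dx":0,"dy":40,"dz":8,"yaw":0},{"hand":1,"dx":0,"dy":50,"dz":16,"yaw":0},{"hand":1,"dx":0,"dy":50,"dz":22,"yaw":0},{"hand":1,"dx":0,"dy":50,"dz":26,"yaw":0},{"hand":1,"dx":0,"dy":50,"dz":30,"yaw":0},{"hand":1,"dx":0,"dy":50,"dz":34,"yaw":0},{"hand":1,"dx":0,"dy":50,"dz":38,"yaw":0},{"hand":1,"dx":0,"dy":50,"dz":42,"yaw":0},{"hand":1,"dx":0,"dy":50,"dz":45,"yaw":0},{"hand":1,"dx":0,"dy":50,"dz":48,"yaw":0},{"hand":1,"dx":0,"dy":50,"dz":48,"yaw":0}]' 20
python3 - <<'E'
from workcell import bot
import cv2
im=bot.grab_frame("wrist");cv2.imwrite("pics/k_wrist.png",im[:,:,::-1])
im=bot.grab_frame("scene");cv2.imwrite("pics/k_scene.png",cv2.resize(im[110:310,280:520,::-1],None,fx=3,fy=3))
o=bot.observe();print(o["clock"],o["position"],o["tool_rot"],o["force"],o["moment"])
E
```

```text
clock: 5.87
position: [0.4133, 0.0704, 0.0866]
tool_rot: [-1.571, -0.0, 1.461]
force: [3.7, 0.6, 3.5]
grip_width: 0.0645
5.9667 [0.41356905 0.07032124 0.08649455] [-1.57125098e+00 -1.37914338e-04  1.46091011e+00] [3.49873768 0.67810696 3.89061513] [ 0.08392865 -0.79211024  0.04611292]
```

View pics/k_wrist.png

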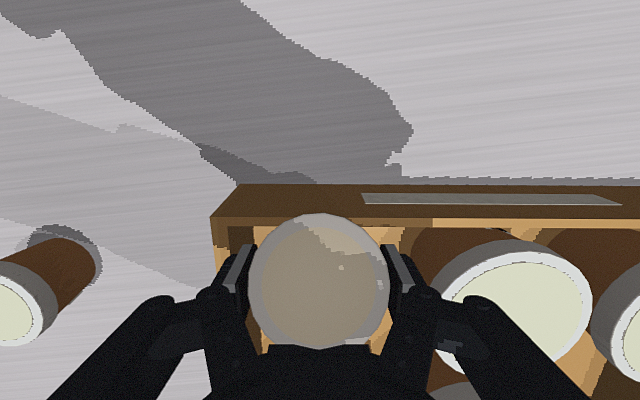

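View pics/k_scene.png

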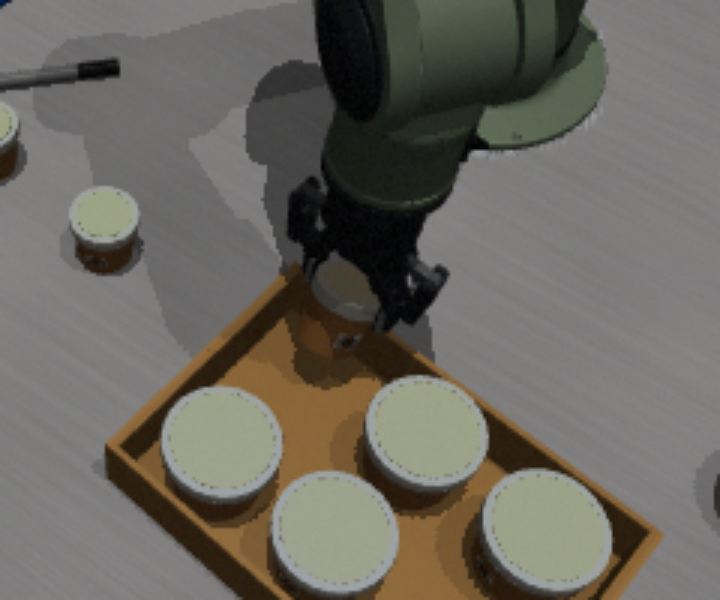

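The tub has pivoted in the grip with its lid towards the robot. I'll estimate the angle from the lid outline in the wrist view (rows 213–349, columns 249–389).

```bash
cat > tilt.py <<'E'
from workcell import bot
from h import *
from scipy.spatial.transform import Rotation as Ro
cw=bot.camera_info("wrist");o=bot.observe();R=Ro.from_euler("xyz",o["tool_rot"]).as_matrix()
phi=np.linspace(0,2*np.pi,180)
def model(th,yP,zP,hP=55):
    # tool coords, mm: up=-y, d=+z
    ax=np.array([0,-np.cos(th),np.sin(th)]); rd=np.array([0,np.sin(th),np.cos(th)]); P0=np.array([0,yP,zP])
    top=P0+(62-hP)*ax+33*(np.cos(phi)[:,None]*rd+np.sin(phi)[:,None]*np.array([1,0,0]))
    bot_=top-14*ax
    q=[proj(cw,(R@(c/1000).T).T+o["position"]) for c in (top,bot_)]
    return q
if __name__=="__main__":
    for yP in (-19,-24,-28):
        for th in (0,20,25,30,35,40):
            t,b=model(np.radians(th),yP,0); print(yP,th,"top rows",t[:,1].min().round(1),t[:,1].max().round(1),"bot rows",b[:,1].min().round(1),b[:,1].max().round(1),"w",np.ptp(t[:,0]).round(1))
E
python3 tilt.py
python3 - <<'E'
import cv2
for f in "gk":
    im=cv2.imread(f"pics/{f}_wrist.png")[195:365,220:420];cv2.imwrite(f"pics/{f}2.png",cv2.resize(im,None,fx=3.4,fy=3.4,interpolation=cv2.INTER_CUBIC))
E
```

```text
-19 0 top rows 214.0 333.4 bot rows 203.0 314.0 w 139.2
-19 20 top rows 203.8 343.9 bot rows 203.6 330.6 w 139.2
-19 25 top rows 202.8 345.3 bot rows 204.9 334.1 w 139.2
-19 30 top rows 202.3 346.2 bot rows 206.7 337.3 w 139.2
-19 35 top rows 202.3 346.4 bot rows 208.8 340.1 w 139.2
-19 40 top rows 202.9 346.0 bot rows 211.3 342.4 w 139.2
-24 0 top rows 218.6 341.2 bot rows 206.7 320.5 w 144.2
-24 20 top rows 207.6 352.8 bot rows 207.0 338.2 w 144.2
-24 25 top rows 206.5 354.5 bot rows 208.4 342.0 w 144.2
-24 30 top rows 205.9 355.5 bot rows 210.1 345.4 w 144.2
-24 35 top rows 205.8 356.0 bot rows 212.2 348.5 w 144.2
-24 40 top rows 206.3 355.8 bot rows 214.7 351.1 w 144.2
-28 0 top rows 222.5 347.9 bot rows 209.8 326.1 w 148.5
-28 20 top rows 210.9 360.4 bot rows 210.0 344.7 w 148.4
-28 25 top rows 209.6 362.3 bot rows 211.2 348.7 w 148.4
-28 30 top rows 208.9 363.6 bot rows 213.0 352.4 w 148.5
-28 35 top rows 208.8 364.2 bot rows 215.1 355.6 w 148.5
-28 40 top rows 209.3 364.2 bot rows 217.6 358.5 w 148.5
```

View pics/g2.png

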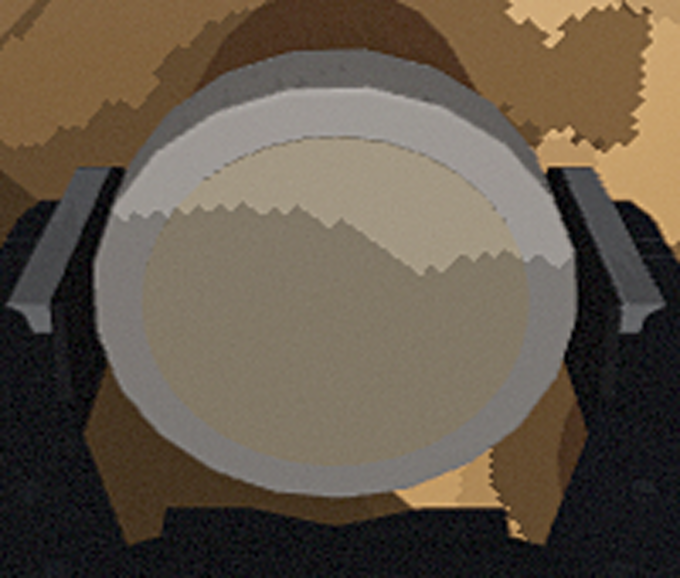

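View pics/k2.png

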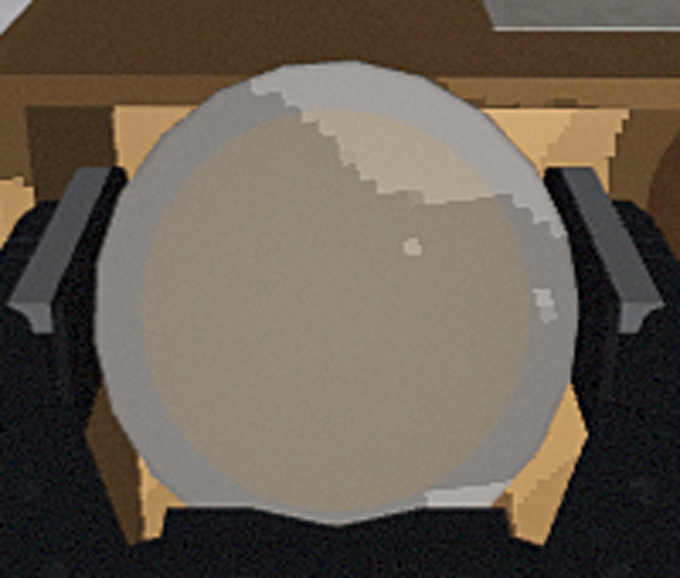

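```bash
python3 - <<'E'
from tilt import *
import tilt
def rows(th,yP,zP,hP,r):
    ax=np.array([0,-np.cos(th),np.sin(th)]); rd=np.array([0,np.sin(th),np.cos(th)]); P0=np.array([0,yP,zP])
    t=P0+(62-hP)*ax+r*(np.cos(phi)[:,None]*rd+np.sin(phi)[:,None]*np.array([1,0,0]))
    q=proj(cw,(R@(t/1000).T).T+o["position"]); return q
def s(th,yP,zP,hP):
    a=rows(th,yP,zP,hP,33);b=rows(th,yP,zP,hP,26.4);c=rows(th,yP,zP,hP-0+14,33) # skirt bottom: shift
    return a,b
def f(p):
    a,b=s(0,p[0],p[1],53.2); return [a[:,1].min()-220.9,a[:,1].max()-340.9,np.ptp(a[:,0])-141.8,b[:,1].min()-235,b[:,1].max()-332.1]
r=least_squares(f,[-22,0]);print("upright",r.x,r.fun.round(1))
for th in range(10,46,5):
    a,b=s(np.radians(th),*r.x,53.2)
    print(th,"rim top %.1f inner top %.1f inner widest row %.1f rim widest row %.1f w %.1f"%(a[:,1].min(),b[:,1].min(),b[b[:,0].argmax(),1],a[a[:,0].argmax(),1],np.ptp(a[:,0])))
E
```

```text
upright [-20.58331201  -1.89083656] [ 0.2  0.7  0.1 -0.  -0.9]
10 rim top 213.7 inner top 228.0 inner widest row 281.8 rim widest row 281.4 w 142.0
15 rim top 211.0 inner top 225.2 inner widest row 280.1 rim widest row 279.8 w 142.0
20 rim top 208.8 inner top 223.0 inner widest row 280.4 rim widest row 280.6 w 142.0
25 rim top 207.3 inner top 221.2 inner widest row 278.8 rim widest row 281.5 w 142.0
30 rim top 206.4 inner top 219.9 inner widest row 279.1 rim widest row 279.8 w 142.0
35 rim top 206.1 inner top 219.1 inner widest row 277.4 rim widest row 280.7 w 141.9
40 rim top 206.2 inner top 218.7 inner widest row 277.8 rim widest row 278.9 w 141.9
45 rim top 206.9 inner top 218.8 inner widest row 276.0 rim widest row 279.7 w 141.9
```

```bash
cat > ov.py <<'E'
import sys
from tilt import *
# overlay tub model on an image: args image cam crop(x0,y0,w,h) scale zP list of th
def overlay(im,ci,th,yP,zP,xP=0,hP=53.2,crop=(280,110,240,200),s=3,col=(0,0,255)):
    ax=np.array([0,-np.cos(th),np.sin(th)]); rd=np.array([0,np.sin(th),np.cos(th)]); P0=np.array([xP,yP,zP])
    x0,y0,w,h=crop
    for hh,r in ((62,33),(48,33),(0,26)):
        c=P0+(hh-hP)*ax+r*(np.cos(phi)[:,None]*rd+np.sin(phi)[:,None]*np.array([1,0,0]))
        q=(proj(ci,(R@(c/1000).T).T+o["position"])-[x0,y0]+.5)*s
        cv2.polylines(im,[q.astype(np.int32)],True,col,1)
E
python3 - <<'E'
from ov import *
import cv2
im=bot.grab_frame("scene")[:,:,::-1]
crop=(375,190,35,45);s=8; vis=[]
cs=bot.camera_info("scene")
for th in (None,20,35):
    a=cv2.resize(im[crop[1]:crop[1]+crop[3],crop[0]:crop[0]+crop[2]],None,fx=s,fy=s,interpolation=cv2.INTER_CUBIC).copy()
    if th is not None: overlay(a,cs,np.radians(th),-20.6,{20:-3,35:-5}[th],crop=crop,s=s)
    vis.append(a)
cv2.imwrite("pics/l.png",np.hstack(vis)[:, :800] if False else cv2.resize(np.hstack(vis),(798,342)))
E
```

```text
(no output)
```

View pics/l.png

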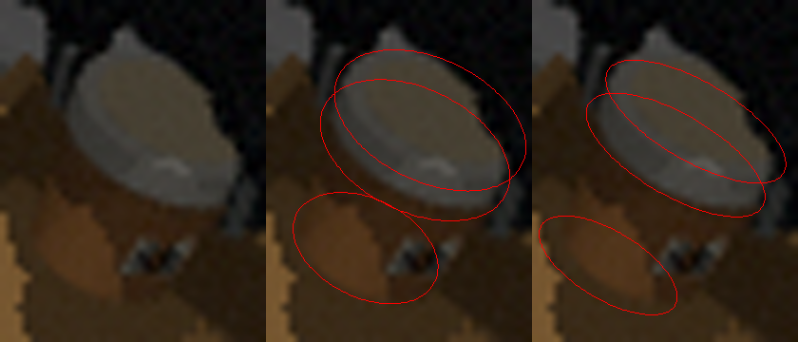

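```bash
python3 -m crank '[{"hand":1,"dx":0,"dy":0,"dz":2,"yaw":0},{"hand":1,"dx":0,"dy":0,"dz":4,"yaw":0},{"hand":1,"dx":0,"dy":0,"dz":4,"yaw":0},{"hand":1,"dx":0,"dy":-5,"dz":0,"yaw":0},{"hand":1,"dx":0,"dy":-25,"dz":-8,"yaw":0},{"hand":1,"dx":0,"dy":-55,"dz":-10,"yaw":0},{"hand":1,"dx":0,"dy":-90,"dz":-10,"yaw":0},{"hand":1,"dx":0,"dy":-130,"dz":-10,"yaw":0},{"hand":1,"dx":0,"dy":-165,"dz":-10,"yaw":0},{"hand":1,"dx":0,"dy":-190,"dz":-10,"yaw":0},{"hand":1,"dx":0,"dy":-193,"dz":-10,"yaw":0}]' 20
python3 -m crank '[{"hand":1,"dx":-15,"dy":0,"dz":-10,"yaw":0.02},{"hand":1,"dx":-40,"dy":0,"dz":-28,"yaw":0.04},{"hand":1,"dx":-66,"dy":0,"dz":-46,"yaw":0.06},{"hand":1,"dx":-92,"dy":0,"dz":-66,"yaw":0.08},{"hand":1,"dx":-118,"dy":0,"dz":-86,"yaw":0.1},{"hand":1,"dx":-144,"dy":0,"dz":-106,"yaw":0.12},{"hand":1,"dx":-170,"dy":0,"dz":-126,"yaw":0.14},{"hand":1,"dx":-196,"dy":0,"dz":-146,"yaw":0.16},{"hand":1,"dx":-222,"dy":0,"dz":-166,"yaw":0.18},{"hand":1,"dx":-246,"dy":0,"dz":-184,"yaw":0.2},{"hand":1,"dx":-260,"dy":0,"dz":-192,"yaw":0.217},{"hand":1,"dx":-266,"dy":0,"dz":-196,"yaw":0.217}]' 20
python3 - <<'E'
from workcell import bot
import cv2
im=bot.grab_frame("wrist");cv2.imwrite("pics/m_wrist.png",im[:,:,::-1])
im=bot.grab_frame("scene");cv2.imwrite("pics/m_scene0.png",im[:,:,::-1]);cv2.imwrite("pics/m_scene.png",cv2.resize(im[130:280,160:360,::-1],None,fx=4,fy=4,interpolation=cv2.INTER_CUBIC))
o=bot.observe();print(o["clock"],o["position"],o["tool_rot"],o["force"],o["qpos"].round(2))
E
```

```text
clock: 6.93
position: [0.4242, 0.0696, 0.2832]
tool_rot: [-1.575, -0.0, 1.461]
force: [0.4, -0.2, -0.8]
grip_width: 0.0646
clock: 7.93
position: [0.5887, -0.2195, 0.2772]
tool_rot: [-1.567, 0.0, 1.24]
force: [-0.7, 0.8, -1.5]
grip_width: 0.0648
8.0333 [ 0.58854211 -0.21741458  0.27791236] [-1.56830316e+00 -3.63128009e-04  1.24331751e+00] [-0.67199455  0.62785903 -1.02315707] [ 0.73  0.57 -0.72  1.51  0.39  1.21  1.19]
```

View pics/m_wrist.png

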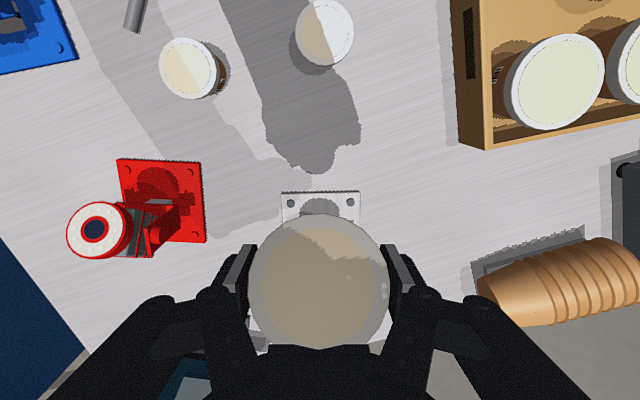

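View pics/m_scene.png

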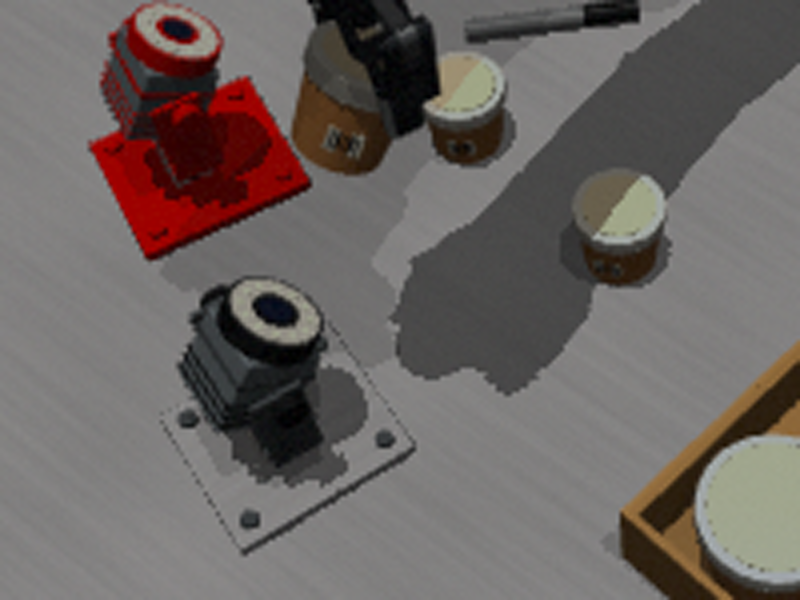

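The scene view shows the held tub tilted at about scene px (247,152). I'll overlay models at several tilts.

```bash
python3 - <<'E'
from ov import *
im=cv2.imread("pics/m_scene0.png")
crop=(226,128,44,50);s=8; rowsv=[]
cs=bot.camera_info("scene")
for ths in ((None,10,20),(27,34,41)):
  vis=[]
  for th in ths:
    a=cv2.resize(im[crop[1]:crop[1]+crop[3],crop[0]:crop[0]+crop[2]],None,fx=s,fy=s,interpolation=cv2.INTER_CUBIC).copy()
    a=cv2.convertScaleAbs(a,alpha=1.5)
    if th is not None: overlay(a,cs,np.radians(th),-20.6,-4,crop=crop,s=s); cv2.putText(a,str(th),(5,20),0,.7,(0,255,0),2)
    vis.append(a)
  rowsv.append(np.hstack(vis))
v=np.vstack(rowsv); cv2.imwrite("pics/n.png",cv2.resize(v,None,fx=.74,fy=.74,interpolation=cv2.INTER_AREA))
E
```

```text
(no output)
```

View pics/n.png

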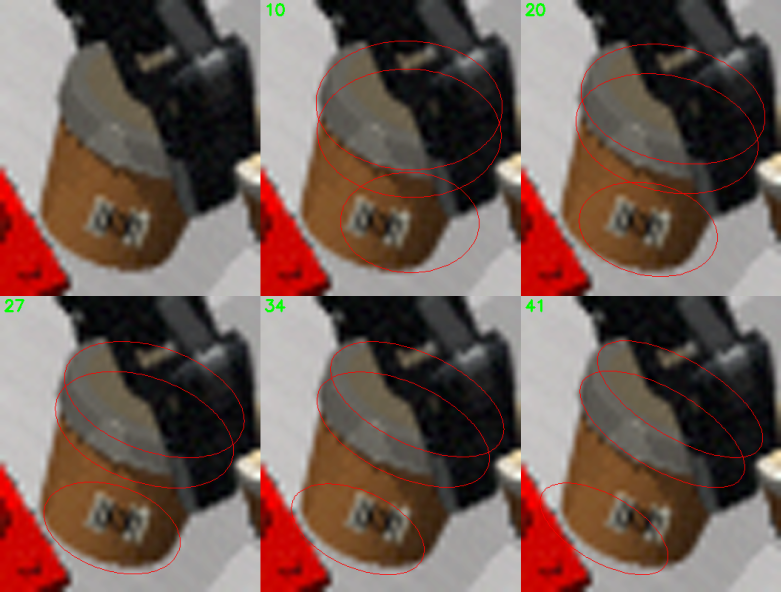

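```bash
python3 - <<'E'
from ov import *
cs=bot.camera_info("scene")
k=5.92; off=np.array([226,128])
base=np.array([(42,208),(50,232),(75,255),(105,266),(135,271),(160,266),(175,250)])/k+off-.5
sk=np.array([(60,118),(75,140),(100,160),(135,175),(165,180)])/k+off-.5
lid=np.array([(68,75),(82,52),(100,42)])/k+off-.5
def circ3(p,hh,r):
    th,yP,zP,xP,rl=p
    ax=np.array([0,-np.cos(th),np.sin(th)]); rd=np.array([0,np.sin(th),np.cos(th)]); xx=np.array([1,0,0.])
    ax,xx=np.cos(rl)*ax+np.sin(rl)*xx, np.cos(rl)*xx-np.sin(rl)*ax
    c=np.array([xP,yP,zP])+(hh-53.2)*ax+r*(np.cos(phi)[:,None]*rd+np.sin(phi)[:,None]*xx)
    return (R@(c/1000).T).T+o["position"]
def sd(pts,poly):
    poly=poly.astype(np.float32).reshape(-1,1,2); return [cv2.pointPolygonTest(poly,(float(a),float(b)),True) for a,b in pts]
def f(p,w=True):
    res=[]
    b=proj(cs,circ3(p,0,26)); s_=proj(cs,circ3(p,48,33)); l=proj(cs,circ3(p,62,33))
    hull=cv2.convexHull(np.vstack([b,proj(cs,circ3(p,48,30.5))]).astype(np.float32))[:,0]
    res+=sd(base,hull); res+=sd(sk,s_)
    res+=sd(lid,cv2.convexHull(np.vstack([s_,l]).astype(np.float32))[:,0])
    if w:
        q=proj(cw,circ3(p,62,33)); res+=[(q[:,1].min()-213.5)/3,(np.ptp(q[:,0])-141.8)/3,(q[:,0].mean()-319)/3]
    res+=[p[3]/2,(p[1]+20.6)/1.5,p[4]/.05]
    return np.array(res)
for w in (True,False):
  for t0 in (15,25,35):
    r=least_squares(f,[np.radians(t0),-20.6,-3,0,0],kwargs=dict(w=w),diff_step=1e-3,x_scale=[.1,1,1,1,.1])
    print(w,np.degrees(r.x[0]).round(1),r.x[1:].round(2),round(r.cost,2))
q=circ3(r.x,0,26).mean(0)
print(f(r.x).round(1)); print("base centre",q)
L=np.array([.678,-.247,.142]);t,a=np.radians([35,161.3]);zl=np.array([np.sin(t)*np.cos(a),np.sin(t)*np.sin(a),np.cos(t)])
print("want",L+.11*zl)
E
```

```text
True 29.4 [-22.41  -2.69  -0.43   0.  ] 2.85
True 29.5 [-22.29  -2.71  -0.57  -0.  ] 2.83
True 29.5 [-22.29  -2.71  -0.55  -0.  ] 2.83
False 30.3 [-2.201e+01 -1.870e+00  0.000e+00  1.000e-02] 1.36
False 30.3 [-2.201e+01 -1.870e+00  0.000e+00  1.000e-02] 1.36
False 30.4 [-22.06  -1.93   0.     0.  ] 1.39
[ 0.   0.1  0.1  0.5  0.4  0.4  0.4 -0.5 -0.4 -0.2  0.2  0.8 -0.2  0.1
 -0.2 -2.   0.6 -0.1  0.  -1.   0. ]
base centre [ 0.61565688 -0.22663154  0.25392873]
want [ 0.61823728 -0.22677143  0.23210672]
```

Fitted tilt is about 30° against a lens lean of 35°. That's within tolerance, but the margin is thin. There is plenty of time, so I'll go back and pivot a few degrees more.

```bash
python3 -m crank '[{"hand":1,"dx":12,"dy":0,"dz":13,"yaw":-0.02},{"hand":1,"dx":30,"dy":0,"dz":34,"yaw":-0.04},{"hand":1,"dx":52,"dy":0,"dz":58,"yaw":-0.06},{"hand":1,"dx":74,"dy":0,"dz":83,"yaw":-0.08},{"hand":1,"dx":96,"dy":0,"dz":108,"yaw":-0.1},{"hand":1,"dx":118,"dy":0,"dz":133,"yaw":-0.12},{"hand":1,"dx":140,"dy":0,"dz":158,"yaw":-0.14},{"hand":1,"dx":162,"dy":0,"dz":183,"yaw":-0.16},{"hand":1,"dx":184,"dy":0,"dz":208,"yaw":-0.18},{"hand":1,"dx":204,"dy":0,"dz":231,"yaw":-0.2},{"hand":1,"dx":214,"dy":0,"dz":242,"yaw":-0.217},{"hand":1,"dx":218,"dy":0,"dz":247,"yaw":-0.217}]' 20
python3 - <<'E'
from workcell import bot
o=bot.observe();print(o["position"],o["tool_rot"])
E
```

```text
clock: 9.03
position: [0.4232, 0.0713, 0.2794]
tool_rot: [-1.571, 0.001, 1.466]
force: [0.0, -0.2, -0.2]
grip_width: 0.0645
[0.42315238 0.0713042  0.27936907] [-1.57087963e+00  1.06869463e-03  1.46643308e+00]
```

```bash
python3 -m crank '[{"hand":1,"dx":0,"dy":30,"dz":0,"yaw":0},{"hand":1,"dx":0,"dy":70,"dz":0,"yaw":0},{"hand":1,"dx":0,"dy":110,"dz":0,"yaw":0},{"hand":1,"dx":0,"dy":145,"dz":0,"yaw":0},{"hand":1,"dx":0,"dy":175,"dz":0,"yaw":0},{"hand":1,"dx":0,"dy":193,"dz":2,"yaw":0},{"hand":1,"dx":0,"dy":193,"dz":6,"yaw":0},{"hand":1,"dx":0,"dy":193,"dz":10,"yaw":0},{"hand":1,"dx":0,"dy":193,"dz":14,"yaw":0},{"hand":1,"dx":0,"dy":193,"dz":17,"yaw":0},{"hand":1,"dx":0,"dy":193,"dz":19,"yaw":0},{"hand":1,"dx":0,"dy":193,"dz":19,"yaw":0}]' 20
python3 -m crank '[{"hand":1,"dx":0,"dy":-5,"dz":-4,"yaw":0},{"hand":1,"dx":0,"dy":-25,"dz":-12,"yaw":0},{"hand":1,"dx":0,"dy":-55,"dz":-19,"yaw":0},{"hand":1,"dx":0,"dy":-90,"dz":-19,"yaw":0},{"hand":1,"dx":0,"dy":-130,"dz":-19,"yaw":0},{"hand":1,"dx":0,"dy":-165,"dz":-19,"yaw":0},{"hand":1,"dx":0,"dy":-190,"dz":-19,"yaw":0},{"hand":1,"dx":0,"dy":-193,"dz":-19,"yaw":0}]' 20
python3 -m crank '[{"hand":1,"dx":-15,"dy":0,"dz":-10,"yaw":0.02},{"hand":1,"dx":-40,"dy":0,"dz":-28,"yaw":0.04},{"hand":1,"dx":-66,"dy":0,"dz":-46,"yaw":0.06},{"hand":1,"dx":-92,"dy":0,"dz":-66,"yaw":0.08},{"hand":1,"dx":-118,"dy":0,"dz":-86,"yaw":0.1},{"hand":1,"dx":-144,"dy":0,"dz":-106,"yaw":0.12},{"hand":1,"dx":-170,"dy":0,"dz":-126,"yaw":0.14},{"hand":1,"dx":-196,"dy":0,"dz":-146,"yaw":0.16},{"hand":1,"dx":-222,"dy":0,"dz":-166,"yaw":0.18},{"hand":1,"dx":-246,"dy":0,"dz":-184,"yaw":0.2},{"hand":1,"dx":-260,"dy":0,"dz":-192,"yaw":0.217},{"hand":1,"dx":-266,"dy":0,"dz":-194,"yaw":0.217}]' 20
python3 - <<'E'
from ov import *
im=bot.grab_frame("wrist");cv2.imwrite("pics/p_wrist.png",im[:,:,::-1])
im=bot.grab_frame("scene");cv2.imwrite("pics/p_scene0.png",im[:,:,::-1])
o_=bot.observe();print(o_["clock"],o_["position"],o_["tool_rot"],o_["force"])
im=cv2.imread("pics/p_scene0.png")
crop=(226,128,44,50);s=8; rowsv=[]
cs=bot.camera_info("scene")
for ths in ((None,25,30),(35,40,45)):
  vis=[]
  for th in ths:
    a=cv2.resize(im[crop[1]:crop[1]+crop[3],crop[0]:crop[0]+crop[2]],None,fx=s,fy=s,interpolation=cv2.INTER_CUBIC).copy()
    a=cv2.convertScaleAbs(a,alpha=1.5)
    if th is not None: overlay(a,cs,np.radians(th),-22.2,-2.5,crop=crop,s=s); cv2.putText(a,str(th),(5,20),0,.7,(0,255,0),2)
    vis.append(a)
  rowsv.append(np.hstack(vis))
v=np.vstack(rowsv); cv2.imwrite("pics/p.png",cv2.resize(v,None,fx=.74,fy=.74,interpolation=cv2.INTER_AREA))
E
```

```text
clock: 10.03
position: [0.407, 0.0711, 0.0874]
tool_rot: [-1.574, -0.0, 1.461]
force: [3.0, -0.7, 5.0]
grip_width: 0.0648
clock: 10.7
position: [0.4264, 0.0696, 0.2837]
tool_rot: [-1.576, -0.001, 1.461]
force: [0.1, 0.1, -0.1]
grip_width: 0.065
clock: 11.7
position: [0.5888, -0.2196, 0.2777]
tool_rot: [-1.568, -0.0, 1.24]
force: [0.3, -0.5, -0.3]
grip_width: 0.0648
11.8 [ 0.58826665 -0.21750344  0.27826246] [-1.56886495e+00 -3.90255814e-04  1.24315079e+00] [-1.20911138 -0.113495   -0.62856031]
```

View pics/p.png

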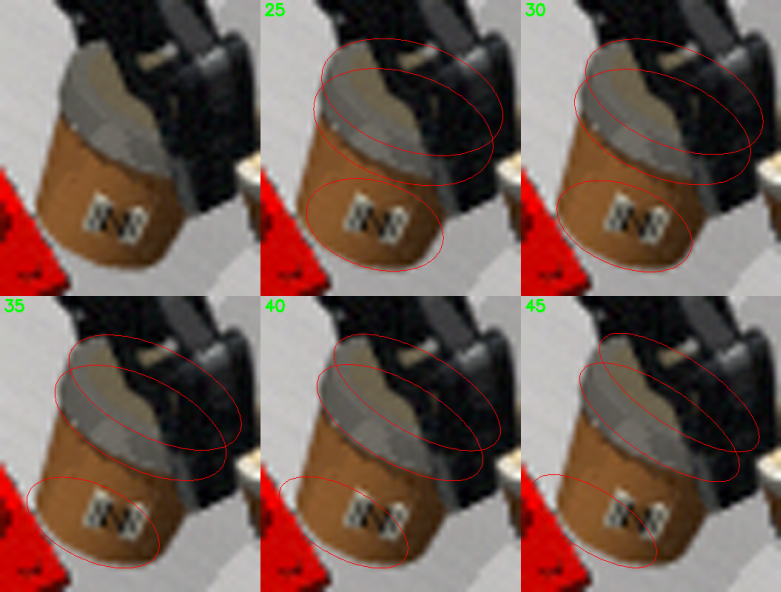

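View pics/p_wrist.png

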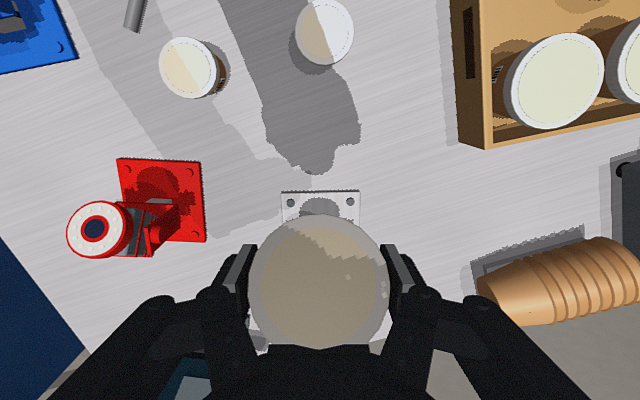

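```bash
cat > fit3.py <<'E'
import sys
from ov import *
f0=sys.argv[1]
im=cv2.imread(f0); crop=(226,128,44,50); s=8
a=cv2.resize(im[crop[1]:crop[1]+crop[3],crop[0]:crop[0]+crop[2]],None,fx=s,fy=s,interpolation=cv2.INTER_CUBIC)
hsv=cv2.cvtColor(a,cv2.COLOR_BGR2HSV)
m=((hsv[...,0]>7)&(hsv[...,0]<22)&(hsv[...,1]>85)&(hsv[...,2]>25)).astype(np.uint8)
n,l,st,ce=cv2.connectedComponentsWithStats(m); k=1+st[1:,4].argmax()
cn=max(cv2.findContours((l==k).astype(np.uint8),0,1)[0],key=len)[:,0]
hull=cv2.convexHull(cn)[:,0]
# keep dense contour points near hull, on left/bottom (outer) and upper (skirt) side
P_=(cn+.5)/s+np.array(crop[:2])-.5
top=cn[:,1].min()
cx,cy=ce[k]
ang=np.degrees(np.arctan2(cn[:,1]-cy,cn[:,0]-cx)) # image angle, down positive
outer=(ang>45)|(ang<-175); skirt=(ang>-150)&(ang<-60)
hd=np.array([cv2.pointPolygonTest(hull.reshape(-1,1,2).astype(np.float32),(float(p[0]),float(p[1])),True) for p in cn])
outer&=hd<6
bo,sk=P_[outer][::3],P_[skirt][::3]
vis=a.copy()
for p in cn[outer]: cv2.circle(vis,tuple(map(int,p)),1,(0,255,0),-1)
for p in cn[skirt]: cv2.circle(vis,tuple(map(int,p)),1,(255,255,0),-1)
cs=bot.camera_info("scene")
def circ3(p,hh,r):
    th,yP,zP,xP,rl=p[:5]
    ax=np.array([0,-np.cos(th),np.sin(th)]); rd=np.array([0,np.sin(th),np.cos(th)]); xx=np.array([1,0,0.])
    ax,xx=np.cos(rl)*ax+np.sin(rl)*xx, np.cos(rl)*xx-np.sin(rl)*ax
    c=np.array([xP,yP,zP])+(hh-53.2)*ax+r*(np.cos(phi)[:,None]*rd+np.sin(phi)[:,None]*xx)
    return (R@(c/1000).T).T+o["position"]
def sd(pts,poly):
    poly=np.asarray(poly,np.float32).reshape(-1,1,2); return np.array([cv2.pointPolygonTest(poly,(float(x),float(y)),True) for x,y in pts])
def res(p):
    of=p[5:7]
    b=proj(cs,circ3(p,0,26))+of;t=proj(cs,circ3(p,48,30.5))+of
    h=cv2.convexHull(np.vstack([b,t]).astype(np.float32))
    r=list(sd(bo,h)); s_=proj(cs,circ3(p,48,33))+of
    r+=list(sd(sk,s_)*.7)
    q=proj(cw,circ3(p,62,33))
    return np.array(r+list(3*np.array([(q[:,1].min()-WR)/2,(np.ptp(q[:,0])-141.8)/2,(q[:,0].mean()-319)/2,p[3]/2,(p[1]+21)/2,p[4]/.05,of[0]/.6,of[1]/.6])))
WR=float(sys.argv[2])
for t0 in (20,35):
    r=least_squares(res,[np.radians(t0),-21,-3,0,0,0,0],diff_step=1e-3,x_scale=[.1,1,1,1,.05,.5,.5])
    print("tilt",np.degrees(r.x[0]).round(1),r.x[1:].round(2),"cost",round(r.cost,2),len(bo),len(sk),"rms",np.sqrt(np.mean(r.fun[:len(bo)]**2)).round(2))
p=r.x; q=circ3(p,0,26).mean(0); print("base",q.round(4), "axis",((circ3(p,62,26).mean(0)-q)/.062).round(3))
for hh,rr in ((62,33),(48,33),(0,26)):
    cv2.polylines(vis,[((proj(cs,circ3(p,hh,rr))+p[5:7]-crop[:2]+.5)*s).astype(np.int32)],True,(0,0,255),1)
cv2.imwrite("pics/fit3_%s"%f0.split("/")[1],vis)
E
python3 fit3.py pics/m_scene0.png 213.5; python3 fit3.py pics/p_scene0.png 214
```

```text
tilt 25.7 [-22.53  -4.21  -0.55   0.03   0.    -0.  ] cost 86.3 65 58 rms 0.32
tilt 25.6 [-2.255e+01 -4.170e+00 -5.500e-01  2.000e-02 -5.000e-02  0.000e+00] cost 86.23 65 58 rms 0.32
base [ 0.6132 -0.2279  0.2527] axis [-0.4    0.161  0.902]
tilt 27.5 [-2.238e+01 -4.810e+00 -4.600e-01  2.000e-02 -1.000e-01 -6.400e-01] cost 100.76 68 58 rms 0.26
tilt 27.5 [-2.297e+01 -4.320e+00 -6.800e-01  4.000e-02 -2.000e-02  0.000e+00] cost 108.66 68 58 rms 0.37
base [ 0.6146 -0.2291  0.254 ] axis [-0.424  0.181  0.887]
```

```bash
python3 -c "
import cv2,numpy as np
cv2.imwrite('pics/q.png',np.hstack([cv2.imread('pics/fit3_m_scene0.png'),cv2.imread('pics/fit3_p_scene0.png')]))"
```

```text
(no output)
```

View pics/q.png

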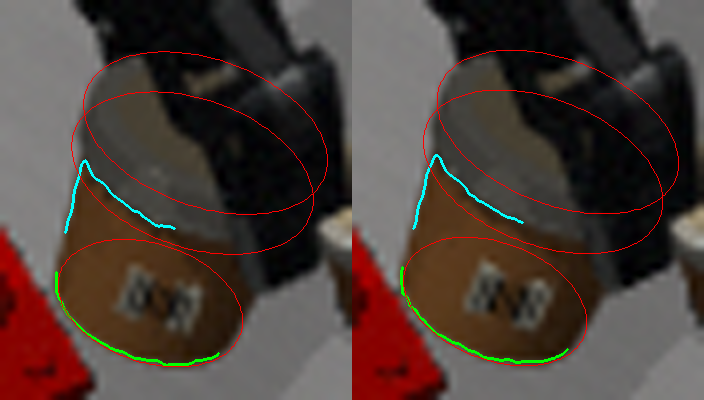

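```bash
sed -e 's/skirt=(ang>-150)&(ang<-60)/skirt=(cn[:,0]>cn[cn[:,1].argmin(),0]+4)\&(ang<-50)\&(ang>-175)/' -e 's/sd(sk,s_)\*.7/sd(sk,s_)/' -e 's/(p\[1\]+21)\/2/(p[1]+21)\/3/' -e 's/fit3_%s/fit4_%s/' -e 's/(q\[:,1\].min()-WR)\/2/(q[:,1].min()-WR)\/float(sys.argv[3])/' fit3.py > fit4.py
for w in 2 20; do python3 fit4.py pics/m_scene0.png 213.5 $w; python3 fit4.py pics/p_scene0.png 214 $w; done;  python3 -c "
import cv2,numpy as np
cv2.imwrite('pics/r.png',np.hstack([cv2.imread('pics/fit4_m_scene0.png'),cv2.imread('pics/fit4_p_scene0.png')]))"
```

```text
tilt 29.3 [-2.293e+01 -3.880e+00 -8.000e-02 -1.000e-02  0.000e+00 -6.200e-01] cost 17.28 65 34 rms 0.19
tilt 30.0 [-2.348e+01 -3.640e+00 -3.200e-01  1.000e-02  4.400e-01 -0.000e+00] cost 21.67 65 34 rms 0.27
base [ 0.6165 -0.2277  0.2555] axis [-0.47   0.165  0.867]
tilt 32.3 [-24.25  -3.28  -0.33  -0.     0.     0.  ] cost 35.08 68 35 rms 0.36
tilt 32.8 [-2.396e+01 -3.700e+00 -3.900e-01  1.000e-02  5.300e-01  0.000e+00] cost 30.16 68 35 rms 0.34
base [ 0.6186 -0.2288  0.2574] axis [-0.508  0.183  0.841]
tilt 31.0 [-2.14e+01 -1.44e+00 -3.00e-01  2.00e-02 -0.00e+00  0.00e+00] cost 6.8 65 34 rms 0.25
tilt 30.9 [-2.136e+01 -1.310e+00 -2.900e-01  2.000e-02 -8.000e-02  0.000e+00] cost 6.72 65 34 rms 0.24
base [ 0.6148 -0.2279  0.2539] axis [-0.479  0.182  0.859]
tilt 33.3 [-2.142e+01 -1.710e+00 -2.700e-01  2.000e-02 -7.000e-02 -3.600e-01] cost 7.7 68 35 rms 0.22
tilt 33.6 [-2.156e+01 -1.100e+00 -3.800e-01  2.000e-02 -1.000e-01  0.000e+00] cost 9.9 68 35 rms 0.28
base [ 0.6165 -0.2289  0.2554] axis [-0.514  0.201  0.834]
```

View pics/r.png

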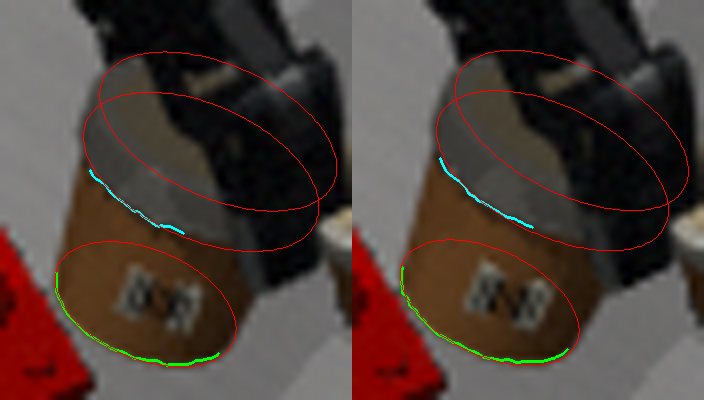

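The tilt now fits 33°, within about 3° of the lens axis, and the lateral position is within a few mm. It needs to come down about 23 mm.

```bash
python3 -m crank '[{"hand":1,"dx":1,"dy":4,"dz":0,"yaw":0},{"hand":1,"dx":2,"dy":9,"dz":0,"yaw":0},{"hand":1,"dx":2,"dy":14,"dz":0,"yaw":0},{"hand":1,"dx":2,"dy":18,"dz":0,"yaw":0},{"hand":1,"dx":2,"dy":21,"dz":0,"yaw":0},{"hand":1,"dx":2,"dy":23,"dz":0,"yaw":0},{"hand":1,"dx":2,"dy":23,"dz":0,"yaw":0},{"hand":1,"dx":2,"dy":23,"dz":0,"yaw":0},{"hand":1,"dx":2,"dy":23,"dz":0,"yaw":0},{"hand":1,"dx":2,"dy":23,"dz":0,"yaw":0}]' 20
python3 - <<'E'
from workcell import bot
import cv2
for n in ("scene","top","wrist"):
    cv2.imwrite(f"pics/s_{n}.png",bot.grab_frame(n)[:,:,::-1])
o=bot.observe();print(o["clock"],o["position"],o["tool_rot"],o["force"],o["grip_width"])
S=cv2.imread("pics/s_scene.png")[110:280,170:400];T=cv2.imread("pics/s_top.png")[80:240,280:460]
cv2.imwrite("pics/s1.png",cv2.resize(S,None,fx=3.4,fy=3.4,interpolation=cv2.INTER_CUBIC))
cv2.imwrite("pics/s2.png",cv2.resize(T,None,fx=3.4,fy=3.4,interpolation=cv2.INTER_CUBIC))
E
python3 fit4.py pics/s_scene.png 214 20; python3 fit4.py pics/s_scene.png 214 2
```

```text
clock: 12.63
position: [0.5896, -0.2148, 0.2565]
tool_rot: [-1.571, -0.0, 1.244]
force: [-0.5, 0.2, -0.6]
grip_width: 0.0648
12.7833 [ 0.58950563 -0.21477806  0.25640855] [-1.57097735e+00 -9.34285808e-06  1.24390025e+00] [ 0.66154968  0.38982377 -1.3669213 ] 0.0650619049385656
tilt 32.8 [-22.29  -0.15  -0.81   0.08   0.     0.  ] cost 47.53 69 33 rms 0.87
tilt 32.8 [-22.28  -0.14  -0.82   0.08   0.     0.  ] cost 47.53 69 33 rms 0.87
base [ 0.6151 -0.2288  0.2341] axis [-0.486  0.25   0.838]
tilt 31.0 [-25.31  -2.51  -0.75   0.06   0.     0.  ] cost 83.43 69 33 rms 0.83
tilt 31.0 [-25.31  -2.51  -0.75   0.06   0.     0.  ] cost 83.43 69 33 rms 0.83
base [ 0.6164 -0.228   0.2361] axis [-0.468  0.22   0.856]
```

View pics/s1.png

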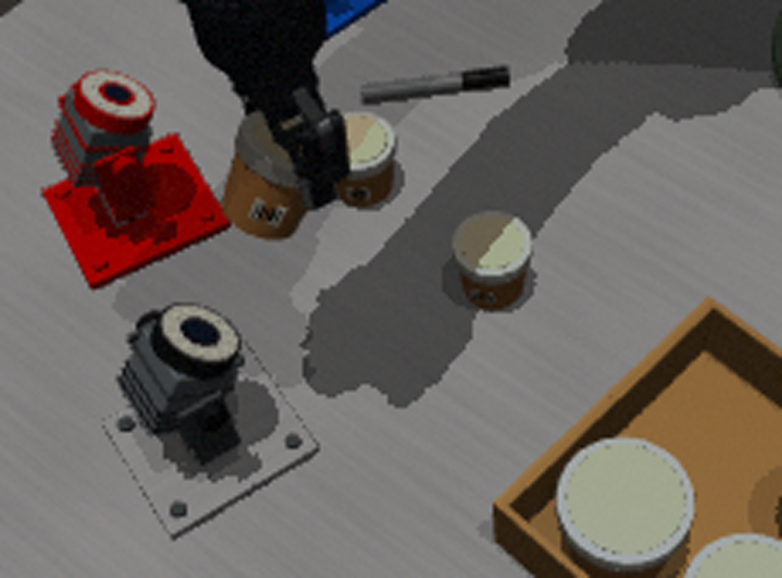

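View pics/s_top.png

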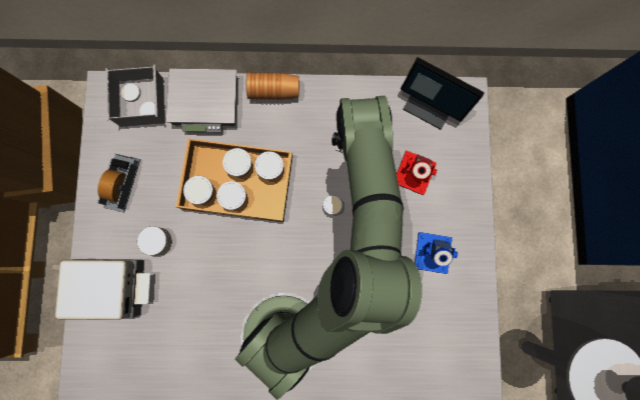

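View pics/fit4_s_scene.png

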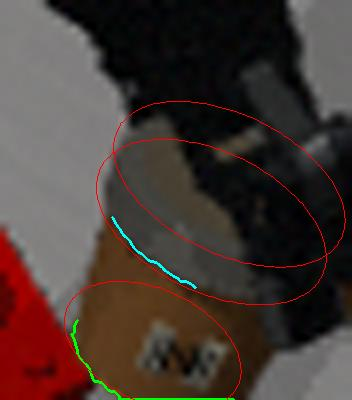

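```bash
sed -i 's/crop=(226,128,44,50)/crop=(226,133,44,52)/' fit4.py
cat >> fit4.py <<'E'
L=np.array([.678,-.247,.142]);t,az=np.radians([35,161.3]);zl=np.array([np.sin(t)*np.cos(az),np.sin(t)*np.sin(az),np.cos(t)]);yl=np.cross([0,0,1],zl);yl/=np.linalg.norm(yl);xl=np.cross(yl,zl)
ax=(circ3(p,62,26).mean(0)-q);ax/=np.linalg.norm(ax)
print("lens frame mm",((q-L)@np.array([xl,yl,zl]).T*1000).round(1),"angle",np.degrees(np.arccos(ax@zl)).round(1))
E
python3 fit4.py pics/s_scene.png 214 20; python3 fit4.py pics/s_scene.png 214 2
```

```text
tilt 33.2 [-2.087e+01 -7.000e-01 -1.300e-01  1.000e-02 -2.000e-02 -2.300e-01] cost 4.67 68 35 rms 0.21
tilt 33.4 [-2.095e+01 -3.200e-01 -2.000e-01  2.000e-02 -2.000e-02  0.000e+00] cost 5.57 68 35 rms 0.24
base [ 0.6171 -0.2252  0.2329] axis [-0.516  0.191  0.835]
lens frame mm [  0.9  -1.1 111.5] angle 1.8
tilt 32.0 [-2.312e+01 -4.050e+00 -2.000e-02 -1.000e-02  6.200e-01 -6.500e-01] cost 26.67 68 35 rms 0.25
tilt 32.0 [-2.311e+01 -4.050e+00 -3.000e-02 -1.000e-02  6.300e-01 -6.500e-01] cost 26.67 68 35 rms 0.25
base [ 0.6202 -0.2244  0.2344] axis [-0.507  0.157  0.848]
lens frame mm [ -2.2  -2.8 111.2] angle 3.0
```

View pics/fit4_s_scene.png

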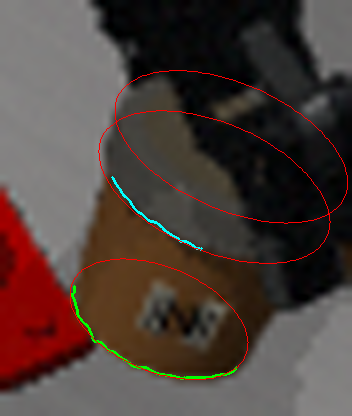

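All the measurements agree: about 111 mm from the glass, off-axis by less than 4 mm, and 2–3° off the line of sight. The tub is still, so I'll hand the job in.

```bash
python3 - <<'E'
from workcell import bot
o=bot.observe();print(o["clock"],abs(o["qd"]).max(),o["grip_width"],o["force"])
print(bot.job_done())
E
```

```text
12.7833 0.002711670654122111 0.0650619049385656 [ 0.66154968  0.38982377 -1.3669213 ]
the job is handed in; nothing more can be done
None
```

I lifted the small tub out of the case and handed the job in at 12.8 s, with the gripper still holding the tub in front of the reader. The hand-in gives no verdict, so the figures below are my own measurements.

- **Tilting the tub:** The tool can't tilt, so I pivoted the tub in a 20 N grip by pressing its side against the inner top edge of the case wall. The first pivot came out about 5° short, so I went back and pivoted it a little more.
- **Position at hand-in:** My last fits put the base centre about 111 mm from the glass and within 4 mm of the line of sight. The tub axis was 2–3° off that line, and the base about 0.23 m above the bench. The joints were still, and the grip was firm at 65 mm opening.
- **Disagreements:** With the wrist-camera lid edge given more weight, the tilt read 32°; with less weight it read 33°. The two fits also differed by about 3 mm in position. Both are well inside the limits.
- **Other tubs and reader:** The large tubs looked unmoved in the last top view, and the two loose small tubs looked unmoved in the last scene view. I did not measure them again. The tub and gripper stayed well above the reader.

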